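# Hold the hidden bolt head while the driver tightens the nut

## Robot

A 7-joint arm with a two-finger parallel gripper is mounted at the origin on the work surface. World frame = base frame: x ahead of the robot, y to its left, z up, the work surface at z = 0. Lengths are in m, angles in rad, forces in N, time in s.
With the tool pointing down it reaches from about 0.4 to 0.9 m from the base axis. Payload 5.5 kg.
Tool frame: the origin (TCP) lies midway between the tips of the shut fingers; the grasp point (between the pads) lies 19 mm behind it (manip.grip_depth is the distance from the TCP to the grasp point, in m); z points along the fingers, x is the direction in which the jaws open and shut, and the axes are right-handed (so a half turn about z gives the same grasp; the last joint's range is limited). The gripper opens to 92 mm and grips with 3 to 60 N. Pads are 19 mm wide; open, the fingers measure 130 mm over their backs; the gripper's body (75 mm by 190 mm) begins 47 mm behind the grasp point.
Start: joints at [1.58, 0.501, -0.427, 1.55, 0.221, 1.138, -0.21], TCP at [0.163, -0.629, 0.227] pointing down, gripper open.
Joint ranges: [-2.88, 2.88], [-0.31, 2.03], [-1.54, 1.56], [0.2, 2.42], [-1.41, 4.55], [0.19, 2.02], [-2.57, 2.57]. Speed limits (rad/s): [2.57, 2.57, 3.14, 3.14, 3.14, 3.14, 3.14].

## Interface

Orientations are given as a unit quaternion [x, y, z, w].
In Python, from bench import manip, effector, viewer gives the robot as it stands. Calls block until the motion is done:
- manip.move_pose(position, orientation): joint-space move of the TCP to a pose.
- manip.servo_line(position, ori=None, vel=0.15): straight line of the TCP; ori=None keeps the orientation; vel is the mean speed in m/s.
- manip.movej(angles): joint-space move.
- effector.open_jaws() and effector.close(f_grip=None): open the fingers fully, or close them until they stop; f_grip is the grip in N (None keeps the last).
- manip.sleep(seconds).
- manip.solve_ik(position, orientation): joint angles nearest the present ones, or None.
- viewer.get_image(name): name is "scene" or "side" or "wrist"; returns the picture (480x640x3 uint8, red, green, blue); there is no depth.
- viewer.get_calibration(name): a dict with "vfov" (degrees; the focal length in pixels is half the picture's height over the tangent of half this angle, whatever the lens; pixels are square), "cx", "cy" (the principal point, pixels), "eye" and "attitude" of the camera in the world. Camera axes: x right, y down, z forward; pixel columns grow to the right and rows downward; lengths in m; the calibration is good to about 2 mm. A picture is of the moment at which its call begins: read the wrist's pose just before it. get_calibration takes no time and is no camera call; for the wrist camera it gives the pose at the moment of the call.
A pose or a line that the arm cannot do raises manip.PlanningError and nothing moves.
- manip.hand_in(): hands the job in, once; it reports no verdict.
Readings, each from a call of its own:
- manip.current_clock(): time.
- manip.current_q(): joint angles.
- manip.current_joint_velocities(): joint speeds.
- manip.current_tau(): joint torques, N m.
- manip.current_tool_pos(): TCP position.
- manip.current_tcp_rot(): TCP orientation.
- manip.current_force(): force on the tool from outside, world axes, zero at the start.
- manip.current_wrist_torque(): the same for the moment, N m.
- manip.current_finger_gap(): finger opening in m.
Only numpy, scipy, OpenCV 4.12 (cv2) and the standard library are available. Lean on these libraries where they do the work, as an engineer would, in place of code of your own. Each camera call takes 0.05 s, during which the arm holds its last target. There are 200 camera calls.

## Task

Push the driver's battery pack straight down until it is fully seated: the driver then starts by itself and slowly turns the nut, and the loose bolt goes round with it. Then reach down into the gap between the steel bracket and the timber rail, grip the hidden hexagonal bolt head between the fingers and hold it from turning until the nut is tight and the driver has stalled. Finish while still holding the bolt head, and leave the jar, the tin and the roll of tape where they are.

Things in the scene. Friction and masses are not known exactly. Their poses are not given: they have to be found in the camera images.
- fixture: Fixed assembly; origin on the table (z=0). x runs level along the bolt from driver to bolt head, y level across, z up. In mm: plywood base 355 x 150 x 18, x -190..165; grey driver housing 60 dia, axis 100 up, x -165..15; its battery socket 66 wide (y), x -137..-43, top 145 up; then socket and nut up to the bracket
- battery_top (a point): Centre of the flat top of the black battery pack (86 x 60 mm, 32 high, long side along fixture x), at fixture x -90, y 0 mm; 191 mm above the table fully up, 177 seated. Slides straight down, stays where pushed; takes about 6 N, then meets a hard stop
- battery (a joint): How far the battery pack is pushed in, in m: 0 = standing 14 mm proud of its socket, 0.014 = fully seated on its stop. It starts between 0 and 0.004. The driver starts to run at about 0.012
- bolt_head (a point): Centre of the steel hex bolt head, 30 mm across flats, 34.6 across corners, 16 thick in x; at fixture x 99, y 0, z 100 mm. Its x axis is the bolt axis (fixture's x), its y axis is square to a pair of flats; it turns with the bolt. Fingers closing along fixture y square it up by themselves. Holding takes 0.08 N m, at the end 0.22: grip with about 30 N
- bolt (a joint): How far the nut has been run onto the bolt, in rad: starts between 0 and 0.6, grows only while the bolt head is held and the driver runs (about 0.45 rad/s, so 5 to 7 s of steady holding), tight against its stop at 3.0
- driver (a joint): Angle of the driver's socket and nut, in rad: rests near 0 until the battery pack is seated, then grows at about 0.7 rad/s while the bolt turns with it; it stalls when the nut is tight and the bolt is held
- jar: Closed glass jar, 64 mm diameter, 95 mm high, standing beside the fixture; origin at the centre of its underside. Leave alone
- tin: Round metal tin, 76 mm diameter, 100 mm high, standing beside the fixture; origin at the centre of its underside. Leave alone
- tape: Roll of paper tape lying flat, 90 mm diameter, 24 mm high; origin at the centre of its underside. Leave alone
- gap_mid (a point): Middle of the gap, level with its bracket's top (x 99, y 0, z 130 mm in the fixture). Gap 66 mm wide in x, open above and at both y ends, between the upright steel bracket (x 60..66, 90 mm wide in y, top 130 up) and the timber rail (x 132..150, 120 mm wide, top 115 up). In it only the bolt head and a 22 mm dia collar from head to bracket

How it is judged:
By the outcome, as a careful person would: the job done as asked, in the order asked, and still so for the second after the job is handed in, while the arm keeps its last pose, push and grip.
It also fails if it takes over 51 s, if anything falls off the work surface, if the arm or the gripper's body presses on something with over 40 N, if the wrist force passes 120 N, or if a joint passes its speed limit or range.

## Working session

There is one attempt and no reset: what is moved stays moved. The work goes in short steps, each a Python script; the robot and the scene stay as the last script left them, time stands still between calls to the robot, and variables do not carry over. Pictures are saved under pics/ and viewed, about 8 in all and at most 12, crops included, and the job is handed in when it is done.

```bash
mkdir -p pics; ls
python3 - <<'E'
from bench import manip, effector, viewer
import cv2
for n in ["scene","side","wrist"]:
    c=viewer.get_calibration(n); print(n,c)
    cv2.imwrite(f"pics/{n}0.png",viewer.get_image(n)[:,:,::-1])
print(manip.current_clock(),manip.current_tool_pos(),manip.current_tcp_rot(),manip.grip_depth)
E
```

```text
pics
scene {'vfov': 55.2693415725507, 'cx': 322.33134029752654, 'cy': 247.22853571697897, 'eye': array([ 1.14337726, -0.01212282,  0.98861983]), 'attitude': array([ 0.69682228,  0.66084547, -0.19086001, -0.20321034])}
side {'vfov': 47.06133203547117, 'cx': 323.0179704056938, 'cy': 245.38311727117463, 'eye': array([0.35502016, 0.87576545, 0.89947114]), 'attitude': array([-0.1318515 ,  0.90320265, -0.40573684,  0.04709328])}
wrist {'vfov': 58.82556406624129, 'cx': 318.227382111041, 'cy': 245.28060454072047, 'eye': array([ 0.23192163, -0.61267726,  0.38269744]), 'attitude': array([ 0.78397889, -0.6062065 , -0.08235996,  0.10539264])}
0.15 [ 0.16304155 -0.62868862  0.2259208 ] [ 7.90923115e-01 -6.11915102e-01 -5.60051985e-04 -4.69538041e-04] 0.0188
```

View pics/scene0.png

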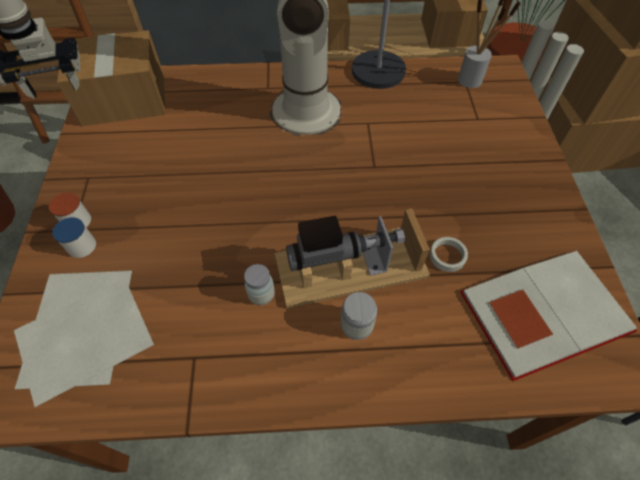

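View pics/side0.png

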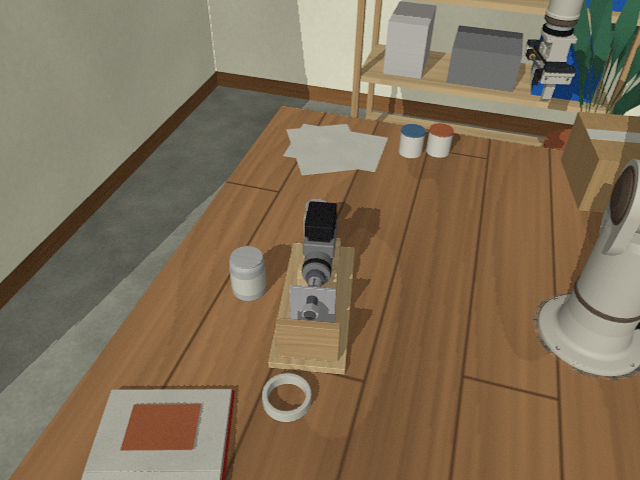

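```bash
cat > h.py <<'E'
from bench import manip, effector, viewer
import numpy as np, cv2
from scipy.spatial.transform import Rotation as R
def cast(c,uv,z):
    f=240/np.tan(np.radians(c["vfov"])/2)
    d=R.from_quat(c["attitude"]).apply([(uv[0]-c["cx"])/f,(uv[1]-c["cy"])/f,1])
    return c["eye"]+d*(z-c["eye"][2])/d[2]
def proj(c,P):
    f=240/np.tan(np.radians(c["vfov"])/2)
    p=R.from_quat(c["attitude"]).inv().apply(np.asarray(P)-c["eye"])
    return p[...,:2]/p[...,2:]*f+[c["cx"],c["cy"]]
def down(a):  # tool z down, tool x (jaw) at world heading a
    x=np.array([np.cos(a),np.sin(a),0]);z=np.array([0,0,-1.])
    return R.from_matrix(np.c_[x,np.cross(z,x),z]).as_quat()
E
python3 - <<'E'
from h import *
c=viewer.get_calibration("scene"); s=viewer.get_calibration("side")
print(cast(c,(321,229),.185),cast(c,(415,217),.115),cast(s,(321,212),.185))
w=viewer.get_calibration("wrist"); T=R.from_quat(manip.current_tcp_rot())
print("cam in tool",T.inv().apply(w["eye"]-manip.current_tool_pos()),(T.inv()*R.from_quat(w["attitude"])).as_matrix())
print("jaw heading",T.as_matrix()[:,0])
im=cv2.imread("pics/scene0.png")[190:320,230:480]
cv2.imwrite("pics/c1.png",cv2.resize(im,None,fx=3,fy=3,interpolation=cv2.INTER_CUBIC))
for a in [c for c in np.radians([0,15,180,195])]:
  for p in ([.6,0,.45],[.5,0,.4]): print(a,p,manip.solve_ik(p,down(a)))
E
```

```text
[0.58867442 0.01695973 0.185     ] [0.51755595 0.24250059 0.115     ] [0.5938764  0.00401321 0.185     ]
cam in tool [ 0.00162534 -0.07071494 -0.15690792] [[ 9.99999875e-01  2.42605206e-04  4.36096593e-04]
 [-3.49555974e-04  9.64204690e-01  2.65158809e-01]
 [-3.56157473e-04 -2.65158929e-01  9.64204655e-01]]
jaw heading [ 0.25111919 -0.96795507 -0.00146055]
0.0 [0.6, 0, 0.45] [ 0.64809015  0.39853809 -0.9941983   1.33396069  0.33137875  1.58137529
 -0.30458081]
0.0 [0.5, 0, 0.4] [ 0.91265278  0.17778561 -1.09081726  1.65803099  0.15978335  1.40290583
 -0.19855085]
0.2617993877991494 [0.6, 0, 0.45] [ 0.65789182  0.40452638 -1.01254875  1.33366819  0.34039661  1.58410144
 -0.04966672]
0.2617993877991494 [0.5, 0, 0.4] [ 0.91265278  0.17778561 -1.09081726  1.65803099  0.15978335  1.40290583
  0.06324854]
3.141592653589793 [0.6, 0, 0.45] None
3.141592653589793 [0.5, 0, 0.4] None
3.4033920413889427 [0.6, 0, 0.45] [-0.8777596   0.48567765  1.28062726  1.38576819 -0.46398352  1.60222009
 -2.52810131]
3.4033920413889427 [0.5, 0, 0.4] None
```

View pics/c1.png

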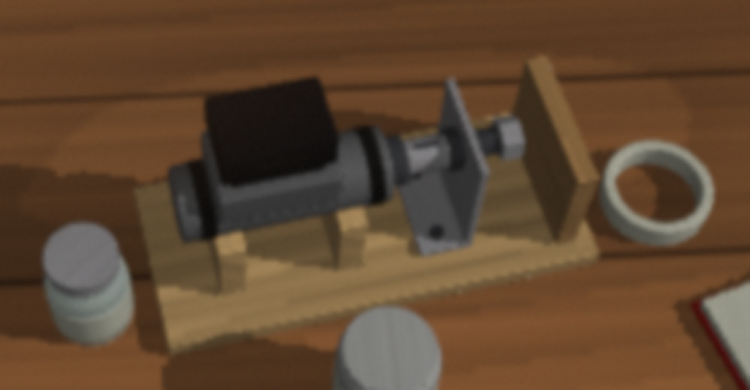

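Run:
```python
from h import *
manip.move_pose([.575,.13,.42],down(np.radians(7)))
print(manip.current_clock())
w=viewer.get_calibration("wrist"); im=viewer.get_image("wrist")[:,:,::-1]
cv2.imwrite("pics/w1.png",im); np.save("w1.npy",w,allow_pickle=True)
print(w, manip.current_tool_pos())
```

```text
3.25
{'vfov': 58.82556406624129, 'cx': 318.227382111041, 'cy': 245.28060454072047, 'eye': array([0.56681321, 0.19788987, 0.5765618 ]), 'attitude': array([0.98917676, 0.0597598 , 0.00776068, 0.13378297])} [0.57531416 0.12899509 0.41969725]
```

View pics/w1.png

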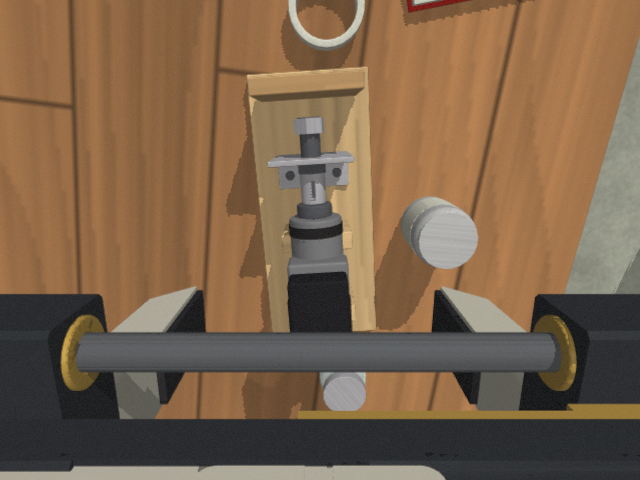

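Run:
```python
import cv2,numpy as np
im=cv2.imread("pics/w1.png")
a=cv2.resize(im[60:200,235:385],None,fx=4,fy=4,interpolation=cv2.INTER_CUBIC)
b=cv2.resize(im[245:335,275:365],None,fx=2.2,fy=2.2)
b=(255*(b/255.)**.4).astype(np.uint8)
o=np.zeros((560,800,3),np.uint8);o[:,:600]=a;o[:198,601:799]=b
cv2.imwrite("pics/c2.png",o)
```

```text
(no output)
```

View pics/c2.png

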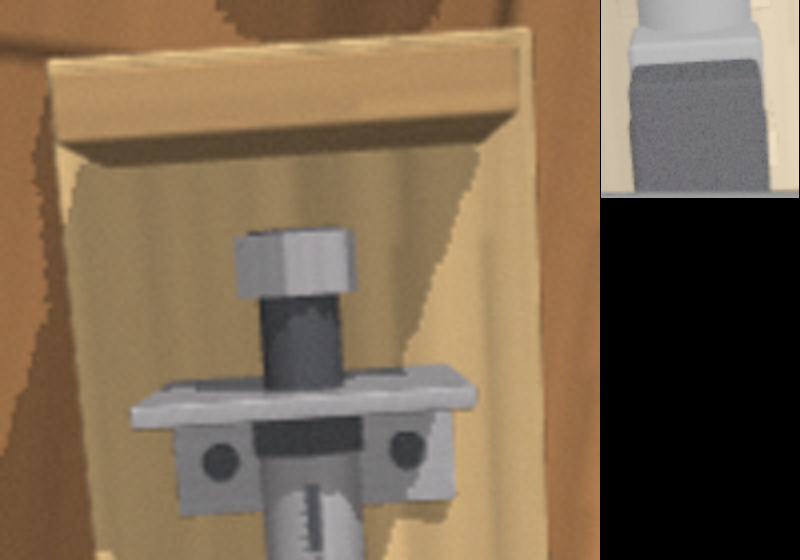

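Run:
```python
from h import *
from scipy.optimize import least_squares
w=np.load("w1.npy",allow_pickle=True).item()
# crop px -> fixture pts (mm)
D=[((135,427),(60,45,130)),((133,411),(66,45,130)),((475,388),(66,-45,130)),((475,407),(60,-45,130)),
((60,143),(132,60,115)),((517,110),(132,-60,115)),((50,60),(165,75,18)),((530,30),(165,-75,18))]
uv=np.array([(235+a/4,60+b/4) for (a,b),_ in D]);P=np.array([p for _,p in D])/1000.
def F(q,P): return np.c_[P[:,:2]@R.from_euler('z',q[2]).as_matrix()[:2,:2].T+q[:2],P[:,2]]
r=least_squares(lambda q:(proj(w,F(q,P))-uv).ravel(),[.58,.1,1.7],loss='soft_l1')
print(r.x,np.degrees(r.x[2]));print((proj(w,F(r.x,P))-uv).round(1))
np.save("q.npy",r.x)
im=cv2.imread("pics/w1.png"); 
B=np.array([[-47,s*30,z] for z in(191,187) for s in(1,-1)]+[[x,s*15,100] for x in(91,107) for s in(1,-1)])/1000.
B=np.r_[B,P]
print(proj(w,F(r.x,B)).round(1)[:8]); 
for n in ("scene","side"):
  c=viewer.get_calibration(n)
  I=cv2.imread(f"pics/{n}0.png")
  Q=np.r_[B,np.array([[-190,75,18],[-190,-75,18],[-47,30,188],[-47,-30,188],[-133,30,188],[-133,-30,188]])/1e3]
  I=cv2.resize(I,None,fx=4,fy=4)
  for u in proj(c,F(r.x,Q)): cv2.circle(I,tuple(int(4*t) for t in u),3,(0,255,0),-1)
  if n=="scene": A=I[760:1240,1080:1740]
  else: S=I[780:1500,1060:1440]
S=cv2.resize(S,None,fx=.66,fy=.66); A=cv2.resize(A,(540,393))
o=np.zeros((480,800,3),np.uint8);o[:393,:540]=A;o[:S.shape[0],545:545+S.shape[1]]=S
cv2.imwrite("pics/c3.png",o)
```

```text
[0.57476783 0.10137605 1.75335124] 100.4596259110053
[[-0.8  1. ]
 [-0.8 -0.9]
 [ 0.8 -0.7]
 [ 1.1  0.5]
 [-1.4  0.6]
 [ 1.3  1.2]
 [-1.4 -0.5]
 [ 1.  -1.2]]
[[286.6 284.6]
 [348.8 281. ]
 [286.9 283.1]
 [348.5 279.6]
 [296.1 134.6]
 [323.7 132.8]
 [294.9 119.2]
 [322.8 117.4]]
```

View pics/c3.png

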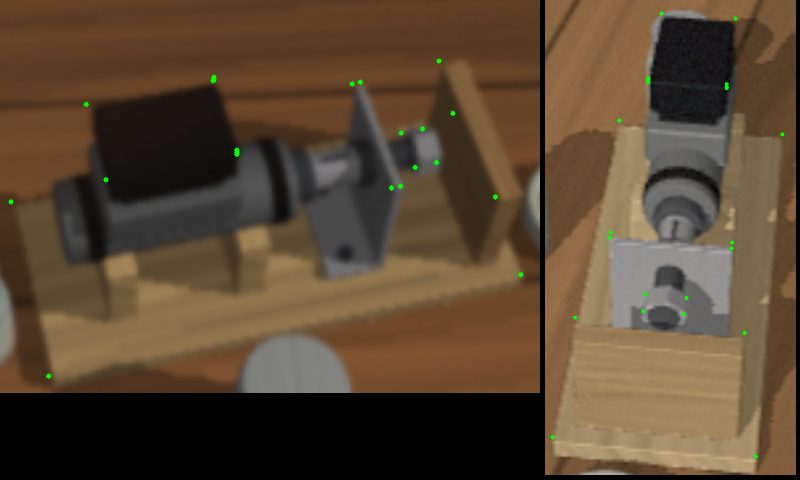

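```bash
cat > fit.py <<'E'
from h import *
from scipy.optimize import least_squares
def F(q,P): return np.c_[P[:,:2]@R.from_euler('z',q[2]).as_matrix()[:2,:2].T+q[:2],P[:,2]]
def projk(c,P,k):
    f=240/np.tan(np.radians(c["vfov"])/2); o=np.array([c["cx"],c["cy"]])
    n=(proj(c,P)-o)/f; return o+f*n*(1+k*(n**2).sum(1,keepdims=True))
w=np.load("w1.npy",allow_pickle=True).item()
W=[((135,427),(60,45,130)),((133,411),(66,45,130)),((475,388),(66,-45,130)),((475,407),(60,-45,130)),
((60,143),(132,60,115)),((517,110),(132,-60,115)),((50,60),(165,75,18)),((530,30),(165,-75,18))]
C=[((15,207),(-190,75,18)),((54,383),(-190,-75,18)),((521,285),(165,-75,18)),((360,85),(63,45,130)),((400,193),(63,-45,130)),((446,66),(132,60,115)),((465,62),(150,60,115)),((519,197),(150,-60,115)),((92,107),(-133,30,188)),((214,86),(-47,30,188))]
S=[((620,127),(-190,-75,18)),((782,138),(-190,75,18)),((580,327),(132,-60,115)),((575,347),(150,-60,115)),((741,350),(150,60,115)),((556,457),(165,-75,18)),((754,470),(165,75,18)),((611,240),(60,-45,130)),((732,242),(60,45,130))]
views=[(w,np.array([(235+a/4,60+b/4) for (a,b),_ in W]),W),
(viewer.get_calibration("scene"),np.array([(270+a*660/540/4,190+b*480/393/4) for (a,b),_ in C]),C),
(viewer.get_calibration("side"),np.array([(265+(a-545)/2.64,195+b/2.64) for (a,b),_ in S]),S)]
if __name__=="__main__":
  for sel in ([0],[1],[2],[0,1,2]):
    def res(p):
      return np.concatenate([(projk(views[i][0],F(p,np.array([x for _,x in views[i][2]])/1e3),p[3+i])-views[i][1]).ravel() for i in sel]+[p[3:]*1.])
    r=least_squares(res,[.575,.1,1.75,0,0,0],loss='soft_l1')
    print(sel,r.x.round(4),np.degrees(r.x[2]));v=res(r.x)[:-3].reshape(-1,2)
    print(v.round(1).tolist())
  np.save("q.npy",r.x)
E
python3 fit.py
```

```text
[0] [ 0.5744  0.1022  1.7511 -0.0506  0.      0.    ] 100.33020011495316
[[-0.8, 0.2], [-0.8, -1.6], [0.7, -1.2], [0.9, -0.1], [-0.9, 0.7], [1.0, 1.6], [-0.7, 0.2], [0.6, -0.1]]
[1] [ 0.5793  0.1039  1.7511 -0.     -0.1503  0.    ] 100.32980617340117
[[-0.1, -0.3], [-0.5, -0.6], [0.3, -1.7], [0.1, 1.0], [-0.1, -0.1], [-1.3, 0.3], [-0.1, 0.2], [1.0, 0.2], [-0.5, 0.8], [1.2, -0.3]]
[2] [0.5722 0.1068 1.7624 0.     0.     0.3546] 100.97708875361954
[[-0.9, -0.6], [0.0, -0.1], [-1.3, -0.1], [-0.9, 0.0], [2.1, 4.3], [-1.5, -2.2], [2.6, -0.4], [0.3, -0.4], [1.0, 2.5]]
[0, 1, 2] [ 0.5753  0.1032  1.758  -0.0725 -0.073   0.7068] 100.72613436558612
[[-0.2, -0.2], [-0.2, -2.0], [1.1, -2.2], [1.4, -1.1], [-0.6, 0.8], [0.9, 0.9], [-0.5, 0.7], [0.3, -0.4], [-0.5, -1.2], [-0.5, -1.6], [0.2, -3.5], [-0.5, -0.6], [-0.5, -1.8], [-1.9, -1.4], [-0.6, -1.6], [0.8, -1.7], [-0.9, -0.4], [0.7, -1.7], [-1.3, -1.9], [-0.5, -1.2], [-2.9, -1.4], [-2.7, -1.2], [0.8, 3.2], [-3.7, -2.1], [1.5, -0.0], [-0.8, -2.0], [-0.2, 1.0]]
```

Run:
```python
from fit import *
q=np.array([.5762,.1038,np.radians(100.5)]); np.save("q.npy",q)
b=F(q,np.array([[-.09,0,.191],[.099,0,.1]])); print(b)
o=down(q[2]-np.pi/2)
effector.close(f_grip=15); print(manip.current_clock())
manip.move_pose([*b[0,:2],.215],o); f0=manip.current_force()
print(manip.current_clock(),manip.current_tool_pos(),f0)
for z in np.r_[.196,np.arange(.193,.1675,-.0015)]:
    manip.servo_line([*b[0,:2],z],vel=.04)
    f=manip.current_force()-f0
    print(round(z,4),manip.current_tool_pos()[2].round(4),f.round(1),manip.current_clock())
    if f[2]>22: break
cv2.imwrite("pics/w2.png",viewer.get_image("wrist")[:,:,::-1])
```

```text
[[0.5926012  0.01530706 0.191     ]
 [0.55815868 0.20114224 0.1       ]]
4.7417
5.675 [0.59349058 0.01683011 0.21658117] [0.69134952 0.52362969 0.5253528 ]
0.196 0.1959 [-0.8 -0.8 -1.5] 6.3
0.193 0.1929 [-0.9 -0.7 -0.7] 6.55
0.1915 0.1915 [-1.1 -1.6 -1.6] 6.8
0.19 0.1905 [-2.1 -2.4  5.2] 7.05
0.1885 0.1893 [-3.5 -1.9  5.9] 7.3
0.187 0.1878 [-2.6 -0.8  6.5] 7.55
0.1855 0.1863 [-2.9 -1.5  6. ] 7.8
0.184 0.1848 [-2.6 -1.5  6.1] 8.05
0.1825 0.1833 [-3.  -1.8  5.5] 8.3
0.181 0.1817 [-3.4 -1.6  6.9] 8.55
0.1795 0.1801 [-2.5 -0.6  4.6] 8.8
0.178 0.1784 [-1.4 -0.5  3.9] 9.05
0.1765 0.1773 [-3.  -2.6  8.3] 9.3
0.175 0.1772 [-7.1 -3.3 17.2] 9.55
0.1735 0.1771 [-10.8  -4.7  26.6] 9.8
```

Run:
```python
from fit import *
q=np.load("q.npy"); g=F(q,np.array([[.065,0,.1],[.099,0,.1]]))
p=manip.current_tool_pos()
manip.servo_line([p[0],p[1],.24],vel=.15)
manip.move_pose([*g[0,:2],.24],down(q[2]-np.pi/2)); effector.open_jaws()
w=viewer.get_calibration("wrist"); im=viewer.get_image("wrist")[:,:,::-1].copy()
np.save("w3.npy",w,allow_pickle=True); cv2.imwrite("pics/w3.png",im)
S=viewer.get_image("side")[:,:,::-1]
print(manip.current_clock(),manip.current_tool_pos(),manip.current_force())
H=F(q,np.array([[x,s*y,z] for x,y,z in((.091,.0,.1),(.107,0,.1),(.06,.045,.13),(.066,.045,.13),(.132,.06,.115)) for s in(1,-1)]))
print(proj(w,H).round(1).tolist())
for u in proj(w,H): cv2.circle(im,tuple(int(t) for t in u),2,(0,255,0),-1)
cv2.imwrite("pics/w3o.png",im)
```

```text
12.6667 [0.56436415 0.16767501 0.23998139] [ 0.47739289  0.15104171 -0.05430885]
[[318.8, 192.7], [318.8, 192.7], [318.9, 169.6], [318.9, 169.6], [249.7, 246.9], [388.0, 246.9], [249.3, 237.9], [388.4, 238.0], [225.2, 132.2], [412.7, 132.3]]
```

View pics/w3o.png

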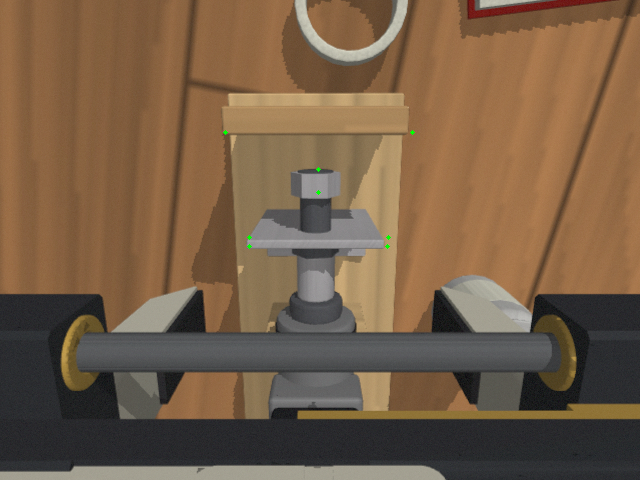

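Run:
```python
from fit import *
q=np.load("q.npy"); g=F(q,np.array([[.099,.0022,.081]]))[0]
manip.servo_line([*g[:2],.24],vel=.1)
manip.servo_line([*g[:2],.15],vel=.1)
f0=manip.current_force(); print(f0)
manip.servo_line(g,vel=.06); print(manip.current_clock(),manip.current_tool_pos(),g,manip.current_force())
effector.close(f_grip=32)
ax=np.array([np.cos(q[2]),np.sin(q[2]),0])
for i in range(18):
    print(round(manip.current_clock(),2),round(manip.current_finger_gap(),4),manip.current_force().round(1),manip.current_wrist_torque().round(2),round(float(ax@manip.current_wrist_torque()),3))
    manip.sleep(.5)
cv2.imwrite("pics/s4.png",viewer.get_image("side")[:,:,::-1]); cv2.imwrite("pics/w4.png",viewer.get_image("wrist")[:,:,::-1])
```

```text
[ 0.00653376  0.29180043 -0.03201839]
15.5083 [0.55626802 0.20095973 0.0814229 ] [0.55599552 0.20074132 0.081     ] [-0.7480771   0.33734092 -0.32480907]
16.5 0.0296 [ 0.3 -0.7  0.2] [-0.02 -0.16 -0.05] -0.152
17.0 0.0301 [ 1.3 -0.4 -0.4] [ 0.04 -0.16 -0.  ] -0.17
17.5 0.0299 [ 1.7  0.3 -0.8] [ 0.09 -0.23 -0.02] -0.238
18.0 0.0297 [ 1.8  0.4 -1. ] [ 0.05 -0.3  -0.01] -0.307
18.5 0.0293 [ 1.   0.9 -1. ] [ 0.07 -0.31 -0.01] -0.318
19.0 0.0295 [1.5 0.3 0.3] [ 0.11 -0.34  0.07] -0.355
19.5 0.0296 [ 0.6  0.3 -1.5] [ 0.13 -0.37  0.06] -0.39
20.0 0.0298 [ 1.3  0.6 -1.2] [ 0.13 -0.32  0.04] -0.342
20.5 0.0298 [ 2.1  0.3 -1.1] [ 0.12 -0.37  0.07] -0.389
21.0 0.0293 [ 1.5  1.3 -0.8] [ 0.03 -0.35 -0.01] -0.353
21.5 0.0296 [ 1.6  0.1 -1. ] [ 0.13 -0.36  0.02] -0.382
22.0 0.03 [ 2.3  0.3 -0.9] [ 0.1 -0.4  0. ] -0.416
22.5 0.0297 [ 2.   0.4 -1.5] [ 0.11 -0.42 -0.01] -0.435
23.0 0.0295 [ 2.   0.6 -0.4] [ 0.06 -0.34 -0.02] -0.347
23.5 0.0299 [ 1.7  0.6 -0.4] [ 0.11 -0.27  0.02] -0.283
24.0 0.0297 [ 1.6  0.6 -1.1] [ 0.14 -0.3   0.07] -0.323
24.5 0.0302 [ 2.3  0.1 -0.4] [ 0.1  -0.33  0.05] -0.339
25.0 0.03 [ 1.5  1.4 -0.6] [ 0.11 -0.31  0.05] -0.321
```

Run:
```python
from fit import *
q=np.load("q.npy")
A={n:viewer.get_image(n).astype(int) for n in("scene","side","wrist")}
manip.sleep(2)
for n,a in A.items():
    b=viewer.get_image(n); c=viewer.get_calibration(n)
    u=proj(c,F(q,np.array([[.04,0,.112],[.055,0,.1],[.03,0,.1]])))
    d=np.abs(b-a).max(2); x,y=u[0].astype(int); r=d[max(y-15,0):y+15,max(x-15,0):x+15]
    print(n,u.round(0).tolist(),r.max() if r.size else None,(r>25).sum(),"whole",(d>25).sum(),np.percentile(d,99.9))
    cv2.imwrite(f"pics/{n}5.png",b[:,:,::-1])
print(manip.current_clock(),manip.current_finger_gap(),manip.current_wrist_torque())
s=cv2.resize(cv2.imread("pics/scene5.png")[190:320,230:480],(500,260))
t=cv2.resize(cv2.imread("pics/side5.png")[190:390,240:390],(300,400))
w=cv2.resize(cv2.imread("pics/wrist5.png")[80:480],(400,250))
o=np.zeros((520,800,3),np.uint8);o[:260,:500]=s;o[:400,500:]=t;o[265:515,:400]=w
cv2.imwrite("pics/c5.png",o)
```

```text
scene [[375.0, 238.0], [381.0, 239.0], [371.0, 241.0]] 2 0 whole 0 3.0
side [[313.0, 285.0], [312.0, 294.0], [313.0, 285.0]] 20 0 whole 14 15.0
wrist [[325.0, 493.0], [325.0, 436.0], [325.0, 489.0]] 5 0 whole 76 12.0
27.9 0.03009765931371157 [ 0.12443587 -0.35666897  0.08064058]
```

View pics/c5.png

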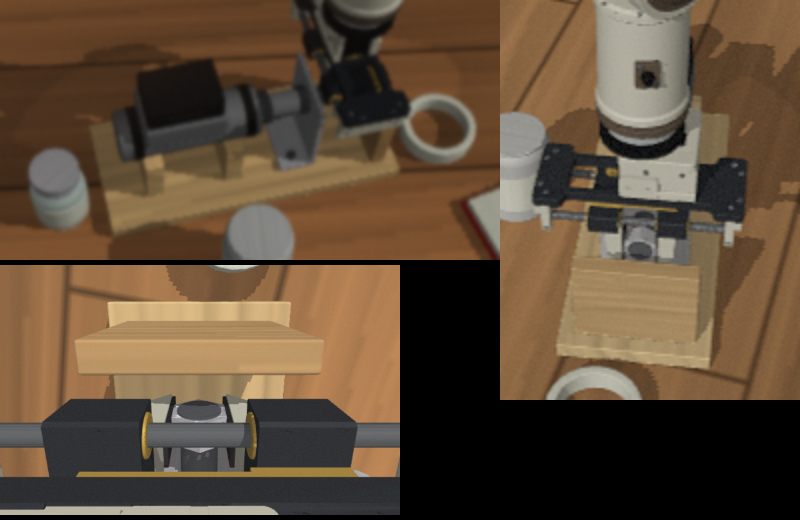

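Run:
```python
from bench import manip
manip.hand_in(); print(manip.current_clock(),manip.current_finger_gap())
```

```text
the job is handed in; nothing more can be done
the job is handed in; nothing more can be done
```

I seated the battery pack, gripped the bolt head between the fingers at about 32 N and held it until nothing moved any more. I handed in at about 28 s, still holding it.

- **Battery:** it took about 6 N on the way down, then met the hard stop with the fingertips 177 mm above the table. I stopped pushing at about 27 N.
- **Holding the bolt:** the finger gap stayed at about 30 mm, the width across the flats. I held for about 11 s before handing in. The moment about the bolt axis rose from about 0.15 to 0.35 N m and stayed up.
- **Driver stalled:** two scene pictures 2 s apart were identical around the socket, which fits a stalled driver. The nut's angle can't be read directly, so tightness is inferred from the stillness, the sustained moment and the holding time.
- **Jar, tin and tape:** I did not touch them. The jar, the tin and the visible part of the tape look unmoved in the last pictures, though I judged that by eye only.

**Checks that disagreed:**
- The three cameras put the fixture up to about 7 mm apart. I used a compromise pose, then checked it with a close wrist picture and corrected by about 2 mm before going down.
- The measured moment was higher than the stated 0.22 N m. It was not zeroed just before the grip, so it probably includes some side load or offset.

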